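# Knock the loose peg of a test-tube rack home and clear the broken one

### The job

One peg of the wooden test-tube rack stands proud: pick up the mallet and knock that peg fully home with a brisk blow (never pushing it with the gripper), then set the mallet back down on the table. Put both broken halves of the old peg into the grey waste tub, and leave the other things on the table where they are.

Things in the scene. Friction and masses are not known exactly. Their poses are not given: they have to be found in the camera images.
- rack: wooden test-tube rack, fixed to the table: 76 mm (its x) by 280 mm (its y), top at 80 mm above the table, five 24 mm holes in a row between two solid end blocks. Origin: middle of its underside, on the table. A headed peg goes into the top of each end block, 117 mm from the middle along +y and -y
- peg: the raised peg: square wooden head 34 x 34 mm and 12 mm thick on a 20 mm square shank, standing proud of one of the rack's end blocks (either end). Origin: middle of the head's top face; z up. Fully home, the head's underside sits on the rack and the origin is 92 mm above the table. A tight, slightly springy fit: about 9 to 11 N moves it, and it stays where it is left
- peg_slide (a joint): how far that peg has been driven down (m): 0 = head 30 mm clear of the rack, 0.030 = fully home
- set_peg: the same kind of peg at the other end of the rack, already home (head top 92 mm above the table), fixed. Origin: middle of its head's top face
- mallet: wooden mallet, about 0.4 kg, standing on one striking face with its handle level. Dark head 64 x 64 mm (x, y) and 90 mm tall (z), a striking face at each end of z. Pale handle 24 mm wide (y), 28 mm tall (z), running from the head towards the mallet's -x, ending 182 mm from the head's middle, its centre line 45 mm above the table. Origin: middle of the lower striking face
- mallet_head (a point): middle of the mallet's head, 45 mm above the lower striking face
- mallet_grip (a point): a point on the handle's centre line, 75 mm from the head's middle, 45 mm above the lower striking face: the place to grip, with fingers across the handle (along the mallet's y)
- stub_a: one broken half of the old peg: square stick of pale wood, 20 x 20 mm, about 72 mm long along its x, lying on the table. Origin: middle of its underside
- stub_b: the other broken half of the old peg: same size and axes as stub_a
- tub: open grey plastic waste tub, fixed: 180 mm (x) by 160 mm (y), 70 mm high, wall 5 mm. Origin: middle of its underside, on the table
- stopper: bystander, to be left alone: black rubber stopper standing upright, 36 mm across the top, 28 mm high. Origin: middle of its underside
- matchbox: bystander, to be left alone: plain white card matchbox, 55 x 36 x 18 mm. Origin: middle of its underside
- amber_bottle: bystander, to be left alone: brown glass bottle, 64 mm across, 120 mm high. Origin: middle of its underside
- wash_bottle: bystander, to be left alone: white plastic bottle, 72 mm across, 170 mm high. Origin: middle of its underside
- beaker: bystander, to be left alone: glass beaker, 90 mm across, 110 mm high. Origin: middle of its underside
- flask: bystander, to be left alone: conical glass flask, 84 mm across the foot, 130 mm high. Origin: middle of its underside
- jar: bystander, to be left alone: white plastic jar, 80 mm across, 110 mm high. Origin: middle of its underside

How it is judged:
By the outcome, as a careful person would: the job done as asked, in the order asked, and still so for the second after the job is handed in, with the robot touching nothing.
It also fails if it takes over 69 s, if anything falls off the work surface, if the arm or the gripper's body presses on something with over 40 N, if the wrist force passes 120 N, or if a joint passes its speed limit or range.

### The arm

A 7-joint arm with a two-finger parallel gripper is mounted at the origin on the work surface. World frame = base frame: x ahead of the robot, y to its left, z up, the work surface at z = 0. Lengths are in m, angles in rad, forces in N, time in s.
With the tool pointing down it reaches from about 0.35 to 0.9 m from the base axis. Payload 8.1 kg.
Tool frame: the origin (TCP) lies on the front face of the gripper's body, between the roots of the fingers; the fingertips stand 73 mm ahead of it and the grasp point (between the pads) lies 54 mm ahead of it (manip.grip_point_offset is the distance from the TCP to the grasp point, in m); z points along the fingers, y is the line along which they close (so a half turn about z gives the same grasp; the last joint's range is limited). The gripper opens to 85 mm and grips with 20 to 120 N. Pads are 22 mm wide; open, the fingers measure 114 mm over their backs; the gripper's body (76 mm by 85 mm) begins 54 mm behind the grasp point. The pads swing forward as they close: fully open they stand 13 mm farther back than shut.
Start: joints at [-1.302, 0.434, 0.025, 1.573, -0.012, 1.134, -0.075], TCP at [0.227, 0.582, 0.304] pointing down, gripper open.
Joint ranges: [-2.62, 2.62], [-0.44, 2.09], [-1.27, 1.32], [0.08, 2.57], [-1.32, 4.46], [0.12, 2], [-2.74, 2.74]. Speed limits (rad/s): [2.22, 2.22, 3.01, 3.01, 3.14, 3.14, 3.14].

### API

Orientations are given as a unit quaternion [x, y, z, w].
In Python, from plant import sensors, imaging, manip gives the robot as it stands.
- The arm moves only by the tool jog_arm, never from a script. Its argument "deltas" is text: rows parted by semicolons, each of 7 numbers parted by spaces: the shift along the tool's x, y, z in m, then the turn, a rotation vector about the tool's x, y, z in degrees, then the closure, from -1 (fully open) to 1 (shut). In form: dx dy dz wx wy wz hand; .... A call has 1 to 5 rows; each row is the pose to reach, as a shift and turn from the pose commanded when the call began, along the tool's axes at that moment; what a row does not reach only later rows make up. A row lasts 1/8 s, in which the tool goes at most 62.5 mm and 10.7 degrees, less where a joint would pass 70% of its speed; a pose out of reach is approached as far as the arm can. A call with a gripper value outside its range is refused whole. The fingers move at their own pace and stop on an object; the grip force is fixed at half the most. Time passes only in rows, so rows that repeat a pose let the fingers close. It gives the time, the measured TCP pose, the force, the opening and the grip force at its end, in the units of the state.
- sensors.state(): the state, without advancing time (a new reading comes with each control period).
- imaging.snapshot(name): name is "side" or "top"; returns (picture, depth): 384x512x3 uint8, blue, green, red; 384x512 float32, m along the optical axis (not along the pixel's ray), 0 where there is no reading.
- imaging.get_calibration(name): a dict with "camera_matrix" (3x3 intrinsics, pixels), "R" (3x3) and "t" (3): a world point X has camera coordinates R X + t. Camera axes: x right, y down, z forward; pixel columns grow to the right and rows downward; lengths in m; the calibration is good to about 2 mm. A picture is of the moment at which its call begins. get_calibration takes no time and is no camera call.
- manip.hand_in(): hands the job in; it is judged then, once.
Trained networks look in the newest picture that a camera, given by its name, has taken for a name from the list of things; names that differ only in an ending like _2 or _b are one class to them, and where a whole thing is asked for, a point or a joint stands for the part that bears it (a point fixed in the world has none). Each returns a list of dicts, best first, with "confidence" (0 to 1); they miss things now and then, are a little off and sometimes report something else, mostly with a low value. They report only what shows in the picture. A call takes as long as a camera call.
- imaging.find_in(camera, query): "xy" ([column, row] in pixels, amid what is visible of it).
- imaging.spot_point(camera, query): "xy" ([column, row] in pixels: a listed point, or the origin of a listed thing).
The state is a dict: "time_s": time; "q": joint angles; "dq": joint speeds; "effort": joint torques, N m; "tcp_pos": TCP position; "tcp_rot": TCP orientation; "ft_force": force on the tool from outside, world axes, zero at the start; "ft_torque": the same for the moment, N m; "grip_width": opening from 0.0 (shut) to 1.0 (fully open); "grasp_force": force on a finger pad.
Only numpy, scipy, OpenCV 4.12 (cv2) and the standard library are available. Lean on these libraries where they do the work, as an engineer would, in place of code of your own. Each camera call takes 0.05 s, during which the arm holds its last target. There are 200 camera calls.

## Working session

There is one attempt and no reset: what is moved stays moved. The work goes in short steps, Python scripts to look and compute and a tool call to move; the robot and the scene stay as the last step left them, time stands still between calls to the robot, and variables do not carry over. Pictures are saved under pics/ and viewed, at most 10 in all, crops included, and the job is handed in when it is done.

Besides the shell and the picture viewer there is one more tool, called after "Request:" as name(argument=value, ...), one argument or row to a line, values as JSON. jog_arm: Moves the arm, as the interface text tells. Its arguments: {"type":"object","properties":{"deltas":{"type":"string"}},"required":["deltas"]}

```bash
mkdir -p pics
cat > h.py <<'E'
import numpy as np, cv2
from plant import sensors, imaging, manip
from scipy.spatial.transform import Rotation as Ro
def cal(n):
    c=imaging.get_calibration(n); return np.array(c["camera_matrix"]),np.array(c["R"]),np.array(c["t"]).ravel()
def atz(n,xy,z):
    K,R,t=cal(n); d=R.T@np.linalg.solve(K,[xy[0],xy[1],1]); o=-R.T@t
    return o+d*(z-o[2])/d[2]
def cloud(n,dep):
    K,R,t=cal(n); v,u=np.mgrid[:dep.shape[0],:dep.shape[1]]
    p=np.stack([(u-K[0,2])/K[0,0]*dep,(v-K[1,2])/K[1,1]*dep,dep],-1)
    return (p-t)@R
E
cat > a.py <<'E'
from h import *
for n in("top","side"):
    im,d=imaging.snapshot(n); cv2.imwrite(f"pics/{n}0.png",im); P=cloud(n,d); np.save(n+"P.npy",P); np.save(n+"I.npy",im)
    for q in["rack","peg","set_peg","mallet","mallet_head","mallet_grip","stub_a","tub","stopper","matchbox"]:
        for r in imaging.spot_point(n,q)[:3]:
            x,y=r["xy"]; i,j=int(round(y)),int(round(x))
            p=P[min(max(i,0),383),min(max(j,0),511)]
            print(n,q,round(r["confidence"],2),np.round([x,y]),p.round(3))
print(cal("top"),cal("side"),sensors.state())
E
python3 a.py
```

```text
top rack 0.88 [216. 176.] [0.577 0.028 0.076]
top peg 0.74 [219. 252.] [0.374 0.019 0.03 ]
top peg 0.56 [169. 176.] [0.57  0.146 0.112]
top set_peg 0.63 [262. 162.] [ 0.613 -0.093  0.095]
top mallet 0.75 [319. 194.] [ 0.531 -0.244  0.092]
top mallet 0.58 [392. 200.] [ 0.519 -0.444  0.077]
top mallet_head 0.92 [321. 196.] [ 0.526 -0.25   0.09 ]
top mallet_grip 0.83 [330. 221.] [ 0.461 -0.28   0.058]
top mallet_grip 0.66 [222. 247.] [0.388 0.011 0.027]
top stub_a 0.71 [180. 226.] [0.444 0.129 0.02 ]
top tub 0.58 [107. 224.] [0.447 0.333 0.006]
top stopper 0.44 [221. 250.] [0.38  0.014 0.031]
top matchbox 0.61 [138. 262.] [0.344 0.24  0.016]
top matchbox 0.61 [325. 194.] [ 0.531 -0.261  0.09 ]
side rack 0.86 [248. 195.] [0.583 0.023 0.016]
side peg 0.39 [225. 146.] [0.576 0.153 0.115]
side set_peg 0.46 [278. 186.] [ 0.617 -0.083  0.092]
side mallet 0.59 [286. 264.] [ 0.513 -0.298  0.034]
side mallet_head 0.77 [288. 246.] [ 0.293 -0.638  0.404]
side mallet_head 0.5 [137. 187.] [0.321 0.222 0.011]
side mallet_grip 0.92 [266. 261.] [ 0.468 -0.286  0.052]
side mallet_grip 0.71 [179. 221.] [
[... 1052 characters left out ...]
-1.30160718,  0.43449021,  0.02505101,  1.57319319, -0.01161657,
        1.13399888, -0.07510419]), 'dq': array([ 7.40026920e-05, -7.00487982e-04,  5.97799442e-04, -3.42446989e-05,
        9.14704875e-04, -2.20424532e-04, -1.81168454e-04]), 'effort': array([-1.36299055e-03, -6.70289397e+01,  1.02346145e+00, -3.16575587e+01,
        1.54621265e-02,  2.03893374e-03,  4.11681731e-05]), 'tcp_pos': array([0.22710327, 0.58229506, 0.30393215]), 'tcp_rot': array([1.84895687e-01, 9.82758151e-01, 2.68894647e-05, 1.21152658e-05]), 'ft_force': array([-0.32537274, -0.03019986, -0.13641841]), 'ft_torque': array([ 0.04405398, -0.04207962, -0.01014013]), 'grasp_force': 0.0, 'grip_width': 1.0003975848094877}
```

```bash
python3 -c "
import cv2
a=cv2.imread('pics/top0.png');b=cv2.imread('pics/side0.png')
cv2.imwrite('pics/top1.png',cv2.resize(a[90:340,60:460],(800,500),interpolation=2));cv2.imwrite('pics/side1.png',cv2.resize(b[100:330,90:450],(800,511),interpolation=2))"
```

```text
(no output)
```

View pics/top1.png

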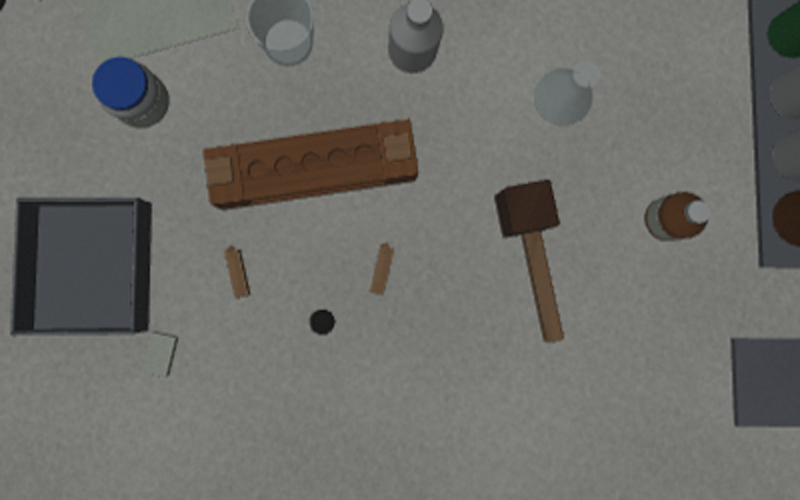

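View pics/side1.png

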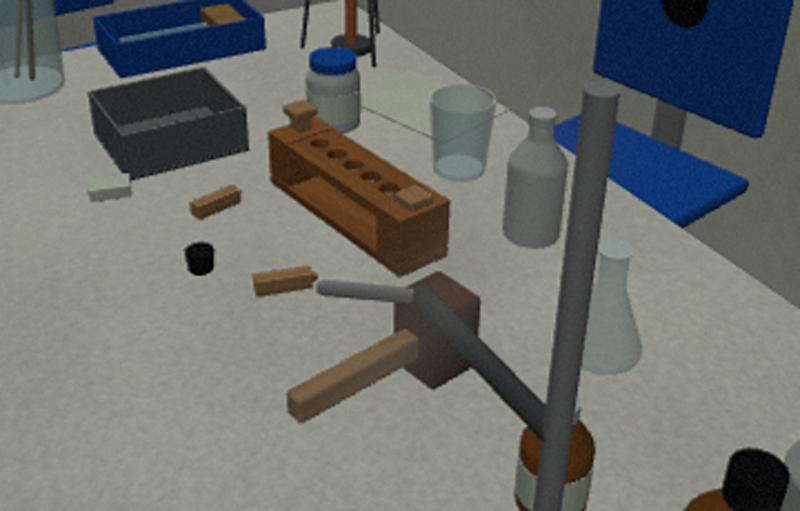

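The top view shows the raised peg at the rack's left (+y) end, full-image pixel (169,176), and the set peg at (258,164). The mallet head is at (324,194) with its handle running to (336,260). The stubs are at (178,226) and (251,224), and the tub at (101,222). The side view confirms that the left peg is the proud one; a lamp arm partly covers the mallet head there. Next I'll measure the poses from both depth clouds.

```bash
cat > b.py <<'E'
from h import *
def rect(name,c,r,z0,z1,show=True):
    for n in("top","side"):
        P=np.load(n+"P.npy").reshape(-1,3)
        m=(np.hypot(P[:,0]-c[0],P[:,1]-c[1])<r)&(P[:,2]>z0)&(P[:,2]<z1)
        Q=P[m]
        if len(Q)<8: print(name,n,"few",len(Q)); continue
        (cx,cy),(w,h),a=cv2.minAreaRect((Q[:,:2]*1000).astype(np.float32))
        if w<h: w,h,a=h,w,a+90
        print(name,n,len(Q),"c",round(cx,1),round(cy,1),"size",round(w,1),round(h,1),"long axis deg",round((a+90)%180-90,1),"mean",Q.mean(0).round(4),"z90",np.percentile(Q[:,2],[10,50,90]).round(4))
for z in(0,):
    for n in("top","side"):
        P=np.load(n+"P.npy").reshape(-1,3);m=(abs(P[:,0]-.4)<.08)&(abs(P[:,1]+.1)<.05)&(abs(P[:,2])<.01); print("table",n,P[m][:,2].mean(),P[m][:,2].std())
rect("stubA",(.444,.129),.06,.012,.035)
rect("stubB",(.449,-.07),.06,.012,.035)
rect("handle",(.42,-.27),.09,.045,.07)
rect("mhead",(.528,-.25),.07,.078,.11)
rect("peg",(.57,.144),.05,.100,.14)
rect("setpeg",(.613,-.09),.04,.0865,.11)
rect("racktop",(.59,.028),.17,.07,.0865)
rect("tub",(.44,.31),.16,.05,.09)
rect("stopper",(.376,.01),.035,.015,.04)
rect("matchbox",(.33,.23),.045,.010,.03)
E
python3 b.py
```

```text
table top 9.616510751171692e-05 0.0021055582883849912
table side 0.0009722393046467212 0.0018315426158361122
stubA top 190 c 445.1 135.6 size 71.8 20.4 long axis deg 14.1 mean [0.4433 0.135  0.0193] z90 [0.0157 0.0195 0.0223]
stubA side 139 c 440.5 133.4 size 66.5 24.0 long axis deg 13.2 mean [0.4389 0.1311 0.0188] z90 [0.0138 0.0197 0.0222]
stubB top 176 c 450.4 -66.2 size 70.6 19.6 long axis deg -13.4 mean [ 0.4488 -0.0658  0.0198] z90 [0.0171 0.0197 0.0227]
stubB side 192 c 450.8 -67.2 size 72.7 27.0 long axis deg -11.8 mean [ 0.4474 -0.0686  0.0188] z90 [0.014  0.0197 0.0219]
handle top 542 c 429.8 -273.2 size 153.7 53.1 long axis deg 8.2 mean [ 0.4297 -0.2819  0.0582] z90 [0.0544 0.0586 0.0617]
handle side 878 c 433.7 -291.4 size 156.2 57.2 long axis deg 19.6 mean [ 0.4327 -0.2865  0.0571] z90 [0.0488 0.0586 0.0612]
mhead top 592 c 533.8 -261.7 size 65.1 64.4 long axis deg -78.3 mean [ 0.5329 -0.2608  0.0899] z90 [0.0873 0.0901 0.0925]
mhead side 345 c 532.3 -263.2 size 65.3 63.2 long axis deg 10.9 mean [ 0.5393 -0.2668  0.0885] z90 [0.0815 0.0898 0.092 ]
peg top 178 c 571.4 146
[... 711 characters left out ...]
 c 449.1 338.3 size 179.2 161.7 long axis deg 0.9 mean [0.4508 0.3426 0.0644] z90 [0.0539 0.0671 0.0711]
tub side 903 c 448.1 339.0 size 182.9 172.4 long axis deg 0.5 mean [0.4483 0.3323 0.0618] z90 [0.0521 0.0619 0.0704]
stopper top 129 c 377.0 15.1 size 32.6 30.3 long axis deg 0.7 mean [0.3771 0.0149 0.028 ] z90 [0.0255 0.0281 0.0306]
stopper side 129 c 376.0 14.2 size 34.7 31.6 long axis deg 69.4 mean [0.3748 0.0105 0.0259] z90 [0.0184 0.0277 0.0298]
matchbox top 284 c 332.2 241.3 size 55.4 44.3 long axis deg -11.1 mean [0.3314 0.2369 0.0173] z90 [0.0142 0.0175 0.0202]
matchbox side 171 c 332.1 241.5 size 56.1 50.9 long axis deg -14.0 mean [0.3304 0.2337 0.0175] z90 [0.0124 0.0179 0.0206]
```

```bash
cat > go.py <<'E'
# usage: go.py x y z yaw_of_tool_y_deg [more targets of 4] : deltas from the present measured pose (tool straight down)
from h import *
import sys
a=np.array(sys.argv[1:],float).reshape(-1,4)
s=sensors.state(); R=Ro.from_quat(s["tcp_rot"])
print("t",round(s["time_s"],2),"tcp",s["tcp_pos"].round(4),"yawy",np.degrees(np.arctan2(*R.as_matrix()[[1,0],1])).round(2),"tilt",R.as_matrix()[:,2].round(3),"grip",round(s["grip_width"],3),round(s["grasp_force"],1),"F",s["ft_force"].round(1),"q",s["q"].round(2))
for x,y,z,w in a:
    c,d=np.cos(np.radians(w)),np.sin(np.radians(w))
    T=np.array([[-d,c,0],[c,d,0],[0,0,-1.]])
    print(R.inv().apply(np.array([x,y,z])-s["tcp_pos"]).round(4),np.degrees((R.inv()*Ro.from_matrix(T)).as_rotvec()).round(2))
E
python3 go.py .46 .2 .3 0 .4604 -.2763 .25 -79
```

```text
t 1.1 tcp [0.2271 0.5823 0.3039] yawy 68.69 tilt [ 0.  0. -1.] grip 1.0 0.0 F [-0.3 -0.  -0.1] q [-1.3   0.43  0.03  1.57 -0.01  1.13 -0.08]
[-0.3559 -0.2715  0.0039] [ 0.   -0.   68.69]
[-0.5294 -0.7151  0.0539] [  0.    -0.   147.69]
```

Request:
jog_arm(
  deltas="-0.356 -0.271 0.004 0 0 60 -1;-0.356 -0.271 0.004 0 0 60 -1;-0.356 -0.271 0.004 0 0 60 -1;-0.356 -0.271 0.004 0 0 60 -1;-0.356 -0.271 0.004 0 0 60 -1",
)

```text
time_s: 1.72
tcp_pos: [0.3908, 0.3138, 0.3015]
tcp_rot: [0.611, 0.791, 0.001, -0.0]
ft_force: [1.1, 0.3, 0.6]
grip_width: 1.0
grasp_force: 0.0
```

```bash
python3 go.py .4604 -.2763 .22 -79
```

```text
t 1.73 tcp [0.3908 0.3138 0.3015] yawy 14.63 tilt [ 0.001  0.001 -1.   ] grip 1.0 0.0 F [1.1 0.3 0.6] q [-1.04  0.23  0.31  1.89 -0.08  1.03 -0.44]
[-0.5886 -0.0818  0.081 ] [ 0.000e+00 -7.000e-02  9.363e+01]
```

Request:
jog_arm(
  deltas="-0.589 -0.082 0.08 0 0 93.6 -1;-0.589 -0.082 0.08 0 0 93.6 -1;-0.589 -0.082 0.08 0 0 93.6 -1;-0.589 -0.082 0.08 0 0 93.6 -1;-0.589 -0.082 0.08 0 0 93.6 -1",
)

```text
time_s: 2.35
tcp_pos: [0.4281, 0.0065, 0.2597]
tcp_rot: [0.903, 0.43, 0.001, -0.0]
ft_force: [1.0, 0.0, -0.3]
grip_width: 1.003
grasp_force: 0.0
```

```bash
python3 go.py .4604 -.2763 .20 -79
```

```text
t 2.35 tcp [0.4281 0.0065 0.2597] yawy -39.06 tilt [ 0.001  0.001 -1.   ] grip 1.003 0.0 F [ 1.   0.  -0.3] q [-0.69  0.17  0.64  2.12 -0.13  0.88 -0.65]
[-0.1993  0.2032  0.0595] [ 0.   -0.1  39.94]
```

Request:
jog_arm(
  deltas="-0.199 0.203 0.06 0 -0.1 39.9 -1;-0.199 0.203 0.06 0 -0.1 39.9 -1;-0.199 0.203 0.06 0 -0.1 39.9 -1;-0.199 0.203 0.06 0 -0.1 39.9 -1;-0.199 0.203 0.06 0 -0.1 39.9 -1",
)

```text
time_s: 2.98
tcp_pos: [0.4616, -0.277, 0.1989]
tcp_rot: [0.995, 0.097, -0.001, 0.001]
ft_force: [0.6, 0.7, -0.8]
grip_width: 1.006
grasp_force: 0.0
```

```bash
python3 go.py .4604 -.2763 .20 -79  .4604 -.2763 .099 -79
```

```text
t 2.98 tcp [ 0.4616 -0.277   0.1989] yawy -78.85 tilt [-0.002 -0.002 -1.   ] grip 1.006 0.0 F [ 0.6  0.7 -0.8] q [-0.11  0.5   0.77  1.95 -0.45  0.87 -0.48]
[-0.0011 -0.0009 -0.0011] [0.1  0.12 0.15]
[-0.0009 -0.0011  0.0999] [0.1  0.12 0.15]
```

Request:
jog_arm(
  deltas="-0.001 -0.001 0.05 0 0 0 -1;-0.001 -0.001 0.1 0 0 0 -1;-0.001 -0.001 0.1 0 0 0 -1;-0.001 -0.001 0.1 0 0 0 1;-0.001 -0.001 0.1 0 0 0 1",
)

```text
time_s: 3.6
tcp_pos: [0.4616, -0.2738, 0.1014]
tcp_rot: [0.995, 0.099, 0.001, 0.001]
ft_force: [-0.6, -0.7, -0.7]
grip_width: 0.606
grasp_force: 0.0
```

Request:
jog_arm(
  deltas="0 0 0 0 0 0 1;0 0 0 0 0 0 1;0 0 0 0 0 0 1;0 0 0 0 0 0 1",
)

```text
time_s: 4.1
tcp_pos: [0.461, -0.2737, 0.1005]
tcp_rot: [0.995, 0.099, 0.0, 0.001]
ft_force: [-1.7, 0.3, 8.7]
grip_width: 0.274
grasp_force: 59.0
```

```bash
python3 go.py .4604 -.2763 .099 -79
```

```text
t 4.1 tcp [ 0.461  -0.2737  0.1005] yawy -78.65 tilt [ 0.    -0.001 -1.   ] grip 0.274 59.0 F [-1.7  0.3  8.7] q [-0.01  0.63  0.64  2.03 -0.6   0.67 -0.36]
[-0.0011  0.0024  0.0015] [ 0.08 -0.01  0.35]
```

Request:
jog_arm(
  deltas="0 0 -0.05 0 0 0 1;0 0 -0.11 0 0 0 1;0 0 -0.17 0 0 0 1;0 0 -0.2 0 0 0 1;0 0 -0.2 0 0 0 1",
)

```text
time_s: 4.72
tcp_pos: [0.4613, -0.2734, 0.3012]
tcp_rot: [0.995, 0.099, 0.001, 0.001]
ft_force: [-0.5, -0.4, -4.1]
grip_width: 0.274
grasp_force: 60.1
```

```bash
python3 go.py .4985 .132 .3 -78.65
python3 - <<'E'
from h import *
im,d=imaging.snapshot("top"); np.save("topP.npy",cloud("top",d)); cv2.imwrite("pics/top2.png",im)
im,d=imaging.snapshot("side"); np.save("sideP.npy",cloud("side",d))
exec(open("b.py").read().split("for z in")[0])
s=sensors.state()["tcp_pos"]
h=s[:2]+.0735*np.array([.9804,.1968]); print(h)
rect("mhead",h,.06,.22,.31)
rect("tall",h,.06,.12,.4)
E
```

```text
t 4.72 tcp [ 0.4613 -0.2734  0.3012] yawy -78.61 tilt [ 0.002 -0.001 -1.   ] grip 0.274 60.1 F [-0.5 -0.4 -4.1] q [-0.21  0.37  0.88  1.84 -0.32  1.08 -0.58]
[ 0.1166 -0.3901  0.0007] [ 0.11 -0.1   0.04]
[ 0.53232908 -0.25790914]
mhead top 1176 c 520.6 -261.3 size 92.3 64.1 long axis deg 12.1 mean [ 0.5279 -0.2541  0.2787] z90 [0.2515 0.2873 0.2897]
mhead side 1160 c 520.9 -262.8 size 87.6 66.3 long axis deg 14.6 mean [ 0.5301 -0.281   0.2599] z90 [0.2287 0.2603 0.2866]
tall top 1245 c 520.6 -261.3 size 92.3 64.1 long axis deg 12.1 mean [ 0.5269 -0.253   0.2778] z90 [0.242  0.2872 0.2899]
tall side 1474 c 520.9 -262.8 size 87.6 66.3 long axis deg 14.6 mean [ 0.5283 -0.2816  0.2504] z90 [0.2093 0.2492 0.2864]
```

Run:
```python
from h import *
P=np.load("topP.npy").reshape(-1,3); h=np.array([.533,-.26])
Q=P[(np.hypot(*(P[:,:2]-h).T)<.055)&(P[:,2]>.278)&(P[:,2]<.30)]
r=cv2.minAreaRect((Q[:,:2]*1000).astype(np.float32)); print(r,len(Q))
c=np.linalg.lstsq(np.c_[Q[:,:2]-Q[:,:2].mean(0),np.ones(len(Q))],Q[:,2],rcond=None)[0]; print("slope deg",np.degrees(c[:2]),c[2])
```

```text
((534.2398681640625, -258.3486633300781), (64.12841033935547, 64.18742370605469), 11.594642639160156) 878
slope deg [-1.19611142 -1.04204083] 0.28784261146193313
```

Request:
jog_arm(
  deltas="0.117 -0.39 0 0 0 0 1;0.117 -0.39 0 0 0 0 1;0.117 -0.39 0 0 0 0 1;0.117 -0.39 0 0 0 0 1;0.117 -0.39 0 0 0 0 1",
)

```text
time_s: 5.45
tcp_pos: [0.4886, 0.0402, 0.2975]
tcp_rot: [0.995, 0.099, -0.002, 0.001]
ft_force: [1.4, -1.5, -3.6]
grip_width: 0.27
grasp_force: 60.4
```

```bash
python3 go.py .4985 .132 .3 -78.65
```

```text
t 5.45 tcp [0.4886 0.0402 0.2975] yawy -78.63 tilt [-0.004 -0.002 -1.   ] grip 0.27 60.4 F [ 1.4 -1.5 -3.6] q [-0.87  0.27  0.85  1.95 -0.24  1.03 -1.28]
[ 0.0278 -0.0881 -0.0027] [0.04 0.26 0.02]
```

Request:
jog_arm(
  deltas="0.028 -0.088 -0.003 0 1.4 0 1;0.028 -0.088 -0.003 0 1.4 0 1;0.028 -0.088 -0.003 0 1.4 0 1;0.028 -0.088 -0.003 0 1.4 0 1;0.028 -0.088 -0.003 0 1.4 0 1",
)

```text
time_s: 6.08
tcp_pos: [0.4996, 0.1283, 0.3015]
tcp_rot: [0.995, 0.098, 0.011, -0.001]
ft_force: [0.1, 0.2, -3.2]
grip_width: 0.275
grasp_force: 60.5
```

```bash
python3 go.py .498 .1316 .3 -78.65
python3 - <<'E'
from h import *
im,d=imaging.snapshot("top"); P=cloud("top",d).reshape(-1,3); cv2.imwrite("pics/top3.png",im)
im,d=imaging.snapshot("side"); cv2.imwrite("pics/side3.png",cv2.resize(im[60:260,120:400],(800,571)))
h=np.array([.571,.1467]);z=sensors.state()["tcp_pos"][2]-.0125
Q=P[(np.hypot(*(P[:,:2]-h).T)<.055)&(abs(P[:,2]-z)<.01)]
print(cv2.minAreaRect((Q[:,:2]*1000).astype(np.float32)),len(Q))
c=np.linalg.lstsq(np.c_[Q[:,:2]-Q[:,:2].mean(0),np.ones(len(Q))],Q[:,2],rcond=None)[0]; print("slope deg",np.degrees(c[:2]),c[2])
E
```

```text
t 6.08 tcp [0.4996 0.1283 0.3015] yawy -78.77 tilt [ 0.021  0.003 -1.   ] grip 0.275 60.5 F [ 0.1  0.2 -3.2] q [-1.    0.3   0.83  1.9  -0.26  1.03 -1.44]
[-0.001  -0.0035  0.0014] [ 0.06 -1.24 -0.12]
((575.8699951171875, 126.60275268554688), (64.33525085449219, 34.8425407409668), 14.245492935180664) 431
slope deg [-1.05955101  3.60571933] 0.2889864287063014
```

View pics/side3.png

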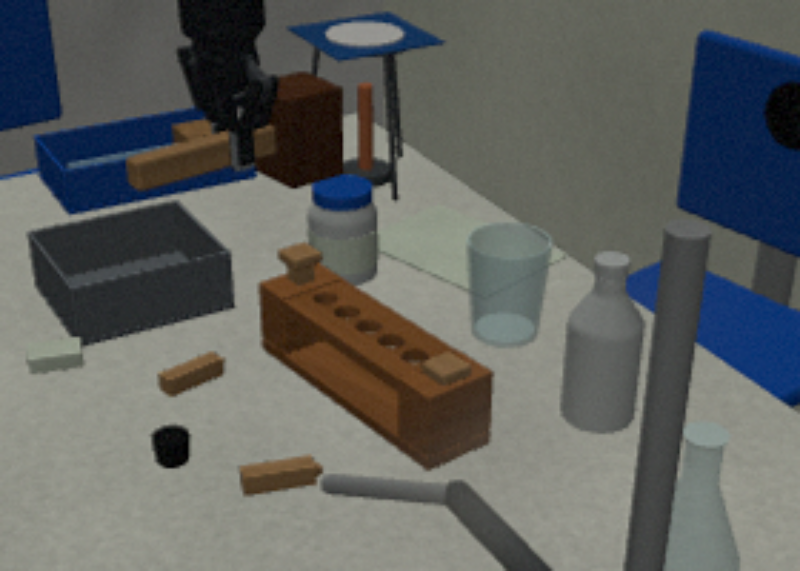

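Request:
jog_arm(
  deltas="-0.001 -0.0035 0 0 0 0 1;-0.001 -0.0035 0.05 0 0 0 1;-0.001 -0.0035 0.108 0 0 0 1;-0.001 -0.0035 0.108 0 0 0 1;-0.001 -0.0035 0.05 0 0 0 1",
)

```text
time_s: 6.8
tcp_pos: [0.4976, 0.1327, 0.251]
tcp_rot: [0.995, 0.099, 0.008, 0.001]
ft_force: [1.1, 2.1, -2.2]
grip_width: 0.271
grasp_force: 62.0
```

Request:
jog_arm(
  deltas="0 0 -0.05 0 0 0 1;0 0 -0.05 0 0 0 1",
)

```text
time_s: 7.05
tcp_pos: [0.5005, 0.1325, 0.3074]
tcp_rot: [0.995, 0.098, 0.015, -0.002]
ft_force: [0.0, 0.8, -4.0]
grip_width: 0.27
grasp_force: 62.0
```

```bash
python3 go.py .498 .1316 .3 -78.65
cat > look.py <<'E'
from h import *
import sys
im,d=imaging.snapshot("side"); P=cloud("side",d); cv2.imwrite("pics/side%s.png"%sys.argv[1],cv2.resize(im[60:260,120:400],(800,571)))
P=P.reshape(-1,3); Q=P[(np.hypot(P[:,0]-.571,P[:,1]-.1467)<.014)&(P[:,2]>.085)&(P[:,2]<.13)]
print("peg z",np.percentile(Q[:,2],[10,50,90]),len(Q))
Q=P[(np.hypot(P[:,0]-.6085,P[:,1]+.084)<.014)&(P[:,2]>.085)&(P[:,2]<.13)]
print("setpeg z",np.percentile(Q[:,2],[10,50,90]),len(Q))
E
python3 look.py 4
```

```text
t 7.05 tcp [0.5005 0.1325 0.3074] yawy -78.7 tilt [ 0.03   0.008 -1.   ] grip 0.27 62.0 F [ 0.   0.8 -4. ] q [-1.02  0.3   0.84  1.89 -0.26  1.03 -1.44]
[-0.0029  0.0004  0.0073] [-0.1  -1.78 -0.06]
peg z [0.09110801 0.09247421 0.09430489] 36
setpeg z [0.09134926 0.09296621 0.09427106] 49
```

View pics/side4.png

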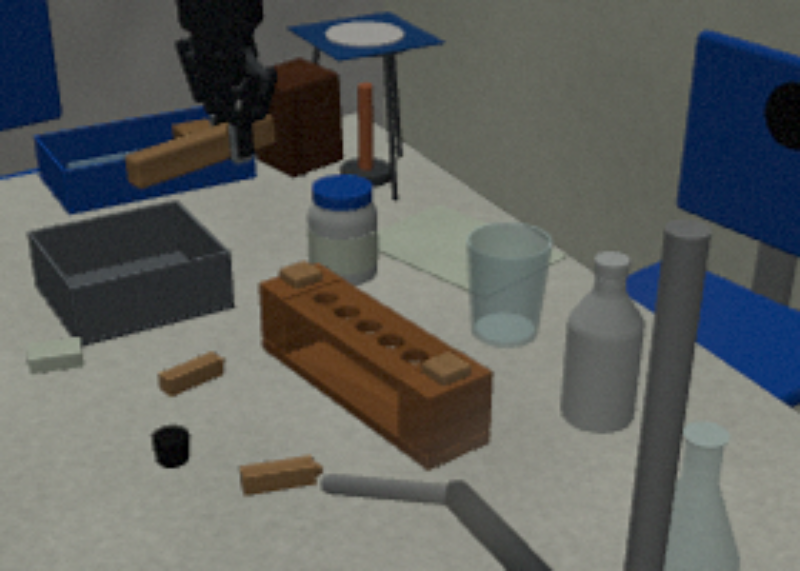

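The peg head at crop (300,272) now sits on the rack at about 92.5 mm, the same height as the set peg. I'll carry the mallet back and re-check the peg from the top camera once the arm is clear.

```bash
python3 go.py .461 -.2737 .26 -78.65
```

```text
t 7.1 tcp [0.4992 0.1329 0.305 ] yawy -78.66 tilt [ 0.027  0.007 -1.   ] grip 0.27 62.0 F [-0.9 -0.4 -4.5] q [-1.02  0.3   0.84  1.9  -0.26  1.03 -1.44]
[-0.1185  0.3912  0.0412] [-0.08 -1.57 -0.01]
```

Request:
jog_arm(
  deltas="-0.118 0.391 0.04 0 -1.5 0 1;-0.118 0.391 0.04 0 -1.5 0 1;-0.118 0.391 0.04 0 -1.5 0 1;-0.118 0.391 0.04 0 -1.5 0 1;-0.118 0.391 0.04 0 -1.5 0 1",
)

```text
time_s: 7.72
tcp_pos: [0.4685, -0.178, 0.2691]
tcp_rot: [0.995, 0.099, -0.002, 0.0]
ft_force: [1.3, -0.1, -4.2]
grip_width: 0.268
grasp_force: 62.0
```

```bash
python3 go.py .461 -.2737 .26 -78.65
python3 - <<'E'
from h import *
im,d=imaging.snapshot("top"); P=cloud("top",d).reshape(-1,3)
for c in((.571,.1467),(.6095,-.084)):
    Q=P[(np.hypot(P[:,0]-c[0],P[:,1]-c[1])<.014)&(P[:,2]<.15)]; print(Q[:,2].mean(),Q[:,2].std(),len(Q))
for c in((.565,.11),(.60,-.1+.05)):
    pass
E
```

```text
t 7.72 tcp [ 0.4685 -0.178   0.2691] yawy -78.62 tilt [-0.004 -0.001 -1.   ] grip 0.268 62.0 F [ 1.3 -0.1 -4.2] q [-0.41  0.35  0.88  1.96 -0.32  0.98 -0.76]
[-0.0262  0.0924  0.0092] [-0.01  0.25  0.03]
0.09171105899913651 0.001731666159282899 89
0.09225530365094463 0.0020133634699173756 88
```

Request:
jog_arm(
  deltas="-0.026 0.092 0.03 0 0.2 0 1;-0.026 0.092 0.06 0 0.2 0 1;-0.026 0.092 0.07 0 0.2 0 1;-0.026 0.092 0.07 0 0.2 0 1",
)

```text
time_s: 8.28
tcp_pos: [0.4613, -0.271, 0.1989]
tcp_rot: [0.995, 0.099, -0.001, -0.001]
ft_force: [0.1, 1.4, -3.4]
grip_width: 0.271
grasp_force: 61.9
```

```bash
python3 - <<'E'
from h import *
im,d=imaging.snapshot("top"); P=cloud("top",d).reshape(-1,3)
h=np.array([.533,-.26]);s=sensors.state()["tcp_pos"];z=s[2]-.0125
Q=P[(np.hypot(*(P[:,:2]-h).T)<.055)&(abs(P[:,2]-z)<.012)]
print(cv2.minAreaRect((Q[:,:2]*1000).astype(np.float32)),len(Q))
c=np.linalg.lstsq(np.c_[Q[:,:2]-Q[:,:2].mean(0),np.ones(len(Q))],Q[:,2],rcond=None)[0]; print("slope deg",np.degrees(c[:2]),c[2])
E
python3 go.py .461 -.2737 .1005 -78.65
```

```text
((532.4301147460938, -257.6781921386719), (63.9709358215332, 65.1740951538086), 10.729264259338379) 704
slope deg [ 0.65363294 -1.11885261] 0.18878487203950953
t 8.32 tcp [ 0.4621 -0.2708  0.1997] yawy -78.59 tilt [-0.001  0.    -1.   ] grip 0.27 61.9 F [ 0.2 -0.  -3.2] q [-0.13  0.5   0.79  1.96 -0.46  0.87 -0.47]
[-0.0016  0.0027  0.0992] [-0.03  0.04  0.06]
```

Request:
jog_arm(
  deltas="-0.001 0.002 0.04 0 0 0 1;-0.001 0.002 0.075 0 0 0 1;-0.001 0.002 0.09 0 0 0 1;-0.001 0.002 0.097 0 0 0 1;-0.001 0.002 0.098 0 0 0 1",
)

```text
time_s: 8.95
tcp_pos: [0.462, -0.2741, 0.1025]
tcp_rot: [0.995, 0.099, 0.001, 0.001]
ft_force: [-0.2, -0.2, -3.1]
grip_width: 0.272
grasp_force: 61.9
```

Request:
jog_arm(
  deltas="0 0 0 0 0 0 1;0 0 0 0 0 0 0.4;0 0 0 0 0 0 -1;0 0 0 0 0 0 -1;0 0 0 0 0 0 -1",
)

```text
time_s: 9.57
tcp_pos: [0.4615, -0.2742, 0.1019]
tcp_rot: [0.995, 0.099, 0.0, 0.0]
ft_force: [-0.6, -0.4, 0.0]
grip_width: 0.92
grasp_force: 0.0
```

Request:
jog_arm(
  deltas="0 0 0 0 0 0 -1;0 0 -0.02 0 0 0 -1;0 0 -0.07 0 0 0 -1;0 0 -0.13 0 0 0 -1;0 0 -0.15 0 0 0 -1",
)

```text
time_s: 10.2
tcp_pos: [0.4621, -0.275, 0.255]
tcp_rot: [0.995, 0.099, 0.002, 0.001]
ft_force: [-0.1, -0.5, -1.1]
grip_width: 1.0
grasp_force: 0.0
```

```bash
python3 go.py .450 -.0665 .2 -102.5 .450 -.0665 .2 -13
python3 - <<'E'
from h import *
for n in("top","side"):
    im,d=imaging.snapshot(n); np.save(n+"P.npy",cloud(n,d)); cv2.imwrite(f"pics/{n}5.png",im)
E
python3 b.py | egrep "stub|mhead|handle"
```

```text
t 10.2 tcp [ 0.4621 -0.275   0.255 ] yawy -78.67 tilt [ 0.004 -0.002 -1.   ] grip 1.0 0.0 F [-0.1 -0.5 -1.1] q [-0.18  0.43  0.86  1.9  -0.39  0.98 -0.52]
[ 0.029  -0.207   0.0545] [ 0.12 -0.25 23.83]
[ 0.029  -0.207   0.0545] [  0.28  -0.09 -65.66]
stubA top 182 c 444.4 135.3 size 70.4 20.7 long axis deg 14.1 mean [0.4423 0.1346 0.0197] z90 [0.0171 0.0199 0.0224]
stubA side 137 c 439.8 133.8 size 67.3 26.8 long axis deg 11.5 mean [0.4395 0.1312 0.0192] z90 [0.0146 0.0199 0.0222]
stubB top 174 c 450.5 -66.3 size 70.9 19.6 long axis deg -13.3 mean [ 0.4486 -0.0657  0.0198] z90 [0.0171 0.0199 0.0226]
stubB side 191 c 450.3 -66.6 size 71.0 27.0 long axis deg -10.4 mean [ 0.4471 -0.0684  0.0188] z90 [0.0136 0.0197 0.022 ]
handle top 190 c 456.0 -268.0 size 97.3 56.8 long axis deg 6.0 mean [ 0.4622 -0.2717  0.058 ] z90 [0.0547 0.0584 0.061 ]
handle side 882 c 429.4 -273.2 size 154.2 55.5 long axis deg 5.8 mean [ 0.4335 -0.2843  0.0569] z90 [0.0487 0.0585 0.0611]
mhead top 587 c 533.8 -260.4 size 64.2 63.9 long axis deg -78.3 mean [ 0.5334 -0.2594  0.0899] z90 [0.0871 0.0901 0.0925]
mhead side 355 c 532.4 -260.9 size 66.6 64.4 long axis deg -79.5 mean [ 0.5394 -0.2653  0.0883] z90 [0.0809 0.0899 0.0917]
```

Request:
jog_arm(
  deltas="0.028 -0.207 0.06 0 0 24.6 -1;0.028 -0.207 0.06 0 0 24.6 -1;0.028 -0.207 0.06 0 0 24.6 -1;0.028 -0.207 0.06 0 0 24.6 -1;0.028 -0.207 0.1 0 0 24.6 -1",
)

```text
time_s: 10.92
tcp_pos: [0.4488, -0.062, 0.1511]
tcp_rot: [0.994, -0.112, 0.001, -0.0]
ft_force: [1.8, 1.2, -1.2]
grip_width: 1.003
grasp_force: 0.0
```

```bash
python3 go.py .4495 -.0665 .077 -103.3
```

```text
t 10.93 tcp [ 0.4488 -0.062   0.1511] yawy -102.85 tilt [ 0.002  0.    -1.   ] grip 1.003 0.0 F [ 1.8  1.2 -1.2] q [-0.63  0.49  0.88  2.2  -0.59  0.7  -1.13]
[0.0016 0.0043 0.0741] [-0.04 -0.09  0.45]
```

Request:
jog_arm(
  deltas="0.001 0.002 0 0 0 0.2 -1;0.001 0.002 0.04 0 0 0.2 -1;0.001 0.002 0.073 0 0 0.2 -1;0.001 0.002 0.073 0 0 0.2 -1",
)

```text
time_s: 11.42
tcp_pos: [0.4477, -0.0689, 0.0782]
tcp_rot: [0.993, -0.118, -0.001, 0.001]
ft_force: [-0.8, -0.4, 0.0]
grip_width: 1.0
grasp_force: 0.0
```

```bash
python3 go.py .4495 -.0665 .077 -103.3
```

```text
t 11.43 tcp [ 0.4477 -0.0689  0.0782] yawy -103.57 tilt [-0.003 -0.001 -1.   ] grip 1.0 0.0 F [-0.8 -0.4  0. ] q [-0.47  0.61  0.7   2.24 -0.77  0.55 -0.98]
[ 0.0012 -0.0027  0.0012] [ 0.07  0.14 -0.27]
```

Request:
jog_arm(
  deltas="0.001 -0.002 0.001 0 0 0 -1;0.001 -0.002 0.001 0 0 0 1;0.001 -0.002 0.001 0 0 0 1;0.001 -0.002 0.001 0 0 0 1;0.001 -0.002 0.001 0 0 0 1",
)

```text
time_s: 12.05
tcp_pos: [0.4501, -0.066, 0.0782]
tcp_rot: [0.993, -0.117, 0.0, -0.0]
ft_force: [-0.1, 0.5, 6.8]
grip_width: 0.22
grasp_force: 58.4
```

Request:
jog_arm(
  deltas="0 0 0 0 0 0 1;0 0 0 0 0 0 1;0 0 0 0 0 0 1;0 0 -0.02 0 0 0 1;0 0 -0.06 0 0 0 1",
)

```text
time_s: 12.68
tcp_pos: [0.4492, -0.066, 0.1377]
tcp_rot: [0.993, -0.117, -0.001, 0.001]
ft_force: [0.6, -0.2, 0.5]
grip_width: 0.215
grasp_force: 59.2
```

```bash
python3 go.py .45 .1 .23 -90 .45 .30 .23 -90
```

```text
t 12.68 tcp [ 0.4492 -0.066   0.1377] yawy -103.46 tilt [-0.003 -0.001 -1.   ] grip 0.215 59.2 F [ 0.6 -0.2  0.5] q [-0.59  0.52  0.85  2.21 -0.63  0.68 -1.1 ]
[-0.038  -0.1615 -0.0925] [  0.06   0.14 -13.46]
[-0.0846 -0.3561 -0.0926] [  0.06   0.14 -13.46]
```

Request:
jog_arm(
  deltas="-0.038 -0.162 -0.09 0 0 -13.5 1;-0.13 -0.385 -0.07 0 0 -13.5 1;-0.13 -0.385 -0.07 0 0 -13.5 1;-0.13 -0.385 -0.07 0 0 -13.5 1;-0.13 -0.385 -0.07 0 0 -13.5 1",
)

```text
time_s: 13.3
tcp_pos: [0.4233, 0.238, 0.1962]
tcp_rot: [1.0, 0.001, 0.0, 0.0]
ft_force: [1.7, -0.3, -0.5]
grip_width: 0.214
grasp_force: 59.1
```

```bash
python3 go.py .407 .338 .19 -90
```

```text
t 13.3 tcp [0.4233 0.238  0.1962] yawy -89.93 tilt [ 0.001 -0.    -1.   ] grip 0.214 59.1 F [ 1.7 -0.3 -0.5] q [-1.3   0.46  0.93  2.09 -0.5   0.83 -1.64]
[-0.0162 -0.1     0.0061] [ 0.01 -0.03  0.07]
```

Request:
jog_arm(
  deltas="-0.016 -0.1 0.006 0 0 0 1;-0.016 -0.1 0.006 0 0 0 1;-0.016 -0.1 0.03 0 0 0 1;-0.016 -0.1 0.08 0 0 0 1;-0.016 -0.1 0.101 0 0 0 1",
)

```text
time_s: 13.92
tcp_pos: [0.4066, 0.3353, 0.0924]
tcp_rot: [1.0, 0.001, -0.001, 0.001]
ft_force: [0.2, -0.4, 0.1]
grip_width: 0.219
grasp_force: 59.1
```

Request:
jog_arm(
  deltas="0 0 0 0 0 0 1;0 0 0 0 0 0 0;0 0 0 0 0 0 0;0 0 0 0 0 0 0;0 0 0 0 0 0 0",
)

```text
time_s: 14.55
tcp_pos: [0.4079, 0.3361, 0.0951]
tcp_rot: [1.0, 0.001, 0.0, -0.0]
ft_force: [-0.1, -0.4, 0.2]
grip_width: 0.502
grasp_force: 0.0
```

Request:
jog_arm(
  deltas="0 0 -0.04 0 0 0 0;0 0 -0.1 0 0 0 0;0 0 -0.12 0 0 0 -1;0 0 -0.12 0 0 0 -1",
)

```text
time_s: 15.05
tcp_pos: [0.4084, 0.3365, 0.2162]
tcp_rot: [1.0, 0.001, 0.001, -0.001]
ft_force: [0.1, 0.3, -0.3]
grip_width: 0.902
grasp_force: 0.0
```

```bash
python3 go.py .4445 .1355 .15 -76
```

```text
t 15.05 tcp [0.4084 0.3365 0.2162] yawy -89.92 tilt [ 0.002  0.002 -1.   ] grip 0.902 0.0 F [ 0.1  0.3 -0.3] q [-1.45  0.51  0.94  1.97 -0.52  0.92 -1.82]
[0.0357 0.2012 0.0658] [ -0.11  -0.13 -13.92]
```

Request:
jog_arm(
  deltas="0.036 0.201 0.02 0 0 -13.9 -1;0.036 0.201 0.02 0 0 -13.9 -1;0.036 0.201 0.02 0 0 -13.9 -1;0.036 0.201 0.06 0 0 -13.9 -1;0.036 0.201 0.066 0 0 -13.9 -1",
)

```text
time_s: 15.68
tcp_pos: [0.4426, 0.1328, 0.1467]
tcp_rot: [0.993, 0.12, -0.002, 0.001]
ft_force: [0.5, -0.3, 1.1]
grip_width: 1.002
grasp_force: 0.0
```

```bash
python3 go.py .4445 .1355 .077 -76
```

```text
t 15.68 tcp [0.4426 0.1328 0.1467] yawy -76.26 tilt [-0.004 -0.003 -1.   ] grip 1.002 0.0 F [ 0.5 -0.3  1.1] q [-0.99  0.48  0.78  2.18 -0.54  0.69 -1.16]
[ 0.0028 -0.0023  0.0696] [ 0.1   0.26 -0.27]
```

Request:
jog_arm(
  deltas="0.001 -0.001 0 0 0 0 -1;0.001 -0.001 0.035 0 0 0 -1;0.001 -0.001 0.07 0 0 0 -1;0.001 -0.001 0.071 0 0 0 -1",
)

```text
time_s: 16.18
tcp_pos: [0.4441, 0.1373, 0.077]
tcp_rot: [0.992, 0.123, -0.001, 0.0]
ft_force: [-0.7, 0.5, 0.6]
grip_width: 1.006
grasp_force: 0.0
```

```bash
python3 go.py .4445 .1355 .077 -76
```

```text
t 16.18 tcp [0.4441 0.1373 0.077 ] yawy -75.91 tilt [-0.002 -0.001 -1.   ] grip 1.006 0.0 F [-0.7  0.5  0.6] q [-0.87  0.6   0.62  2.21 -0.7   0.54 -1.03]
[-0.      0.0018  0.    ] [0.03 0.14 0.09]
```

Request:
jog_arm(
  deltas="0 0.001 0 0 0 0 1;0 0.001 0 0 0 0 1;0 0.001 0 0 0 0 1;0 0.001 0 0 0 0 1;0 0.001 0 0 0 0 1",
)

```text
time_s: 16.8
tcp_pos: [0.4454, 0.1354, 0.0786]
tcp_rot: [0.993, 0.122, 0.001, -0.0]
ft_force: [-2.8, 0.5, 12.4]
grip_width: 0.215
grasp_force: 58.7
```

Request:
jog_arm(
  deltas="0 0 0 0 0 0 1;0 0 0 0 0 0 1;0 0 -0.02 0 0 0 1;0 0 -0.07 0 0 0 1;0 0 -0.12 0 0 0 1",
)

```text
time_s: 17.42
tcp_pos: [0.4447, 0.1349, 0.1991]
tcp_rot: [0.993, 0.121, -0.0, 0.001]
ft_force: [0.7, 1.1, 0.1]
grip_width: 0.215
grasp_force: 59.3
```

```bash
python3 go.py .49 .338 .19 -90
```

```text
t 17.43 tcp [0.4447 0.1349 0.1991] yawy -76.07 tilt [-0.001 -0.001 -1.   ] grip 0.215 59.3 F [0.7 1.1 0.1] q [-1.08  0.4   0.89  2.13 -0.44  0.8  -1.24]
[ 0.0929 -0.1863  0.0088] [ 0.07  0.05 13.93]
```

Request:
jog_arm(
  deltas="0.093 -0.186 0 0 0 13.9 1;0.093 -0.186 0 0 0 13.9 1;0.093 -0.186 0 0 0 13.9 1;0.093 -0.186 0 0 0 13.9 1;0.093 -0.186 0.03 0 0 13.9 1",
)

```text
time_s: 18.05
tcp_pos: [0.4914, 0.3412, 0.1686]
tcp_rot: [1.0, 0.003, 0.002, -0.001]
ft_force: [0.5, 0.1, -0.7]
grip_width: 0.215
grasp_force: 59.3
```

```bash
python3 go.py .49 .338 .095 -90
```

```text
t 18.05 tcp [0.4914 0.3412 0.1686] yawy -89.71 tilt [ 0.004  0.002 -1.   ] grip 0.215 59.3 F [ 0.5  0.1 -0.7] q [-1.25  0.67  0.86  1.84 -0.63  0.93 -1.67]
[-0.0016  0.0034  0.0736] [-0.11 -0.2   0.29]
```

Request:
jog_arm(
  deltas="0 0.002 0.03 0 0 0 1;0 0.002 0.065 0 0 0 1;0 0.002 0.073 0 0 0 1;0 0.002 0.073 0 0 0 1;0 0.002 0.073 0 0 0 0",
)

```text
time_s: 18.68
tcp_pos: [0.4912, 0.3364, 0.0961]
tcp_rot: [1.0, 0.001, 0.001, -0.0]
ft_force: [0.4, 1.0, 0.8]
grip_width: 0.412
grasp_force: 0.0
```

Request:
jog_arm(
  deltas="0 0 0 0 0 0 0;0 0 0 0 0 0 0;0 0 0 0 0 0 0;0 0 -0.05 0 0 0 0;0 0 -0.11 0 0 0 0",
)

```text
time_s: 19.3
tcp_pos: [0.4898, 0.3358, 0.2052]
tcp_rot: [1.0, 0.0, -0.001, 0.001]
ft_force: [0.5, 1.4, 1.1]
grip_width: 0.498
grasp_force: 0.0
```

Request:
jog_arm(
  deltas="0 0 -0.06 0 0 0 -1;0 -0.06 -0.1 0 0 0 -1;0 -0.12 -0.1 0 0 0 -1;0 -0.18 -0.1 0 0 0 -1;0 -0.18 -0.1 0 0 0 -1",
)

```text
time_s: 19.92
tcp_pos: [0.4875, 0.5222, 0.3029]
tcp_rot: [1.0, 0.005, -0.001, 0.0]
ft_force: [-0.2, 0.5, 0.6]
grip_width: 1.001
grasp_force: 0.0
```

```bash
python3 - <<'E'
from h import *
for n in("top","side"):
    im,d=imaging.snapshot(n); np.save(n+"P.npy",cloud(n,d)); cv2.imwrite(f"pics/{n}6.png",cv2.resize(im[90:340,60:460],(800,500)))
E
python3 b.py | egrep "mhead|stopper|matchbox|peg"; python3 go.py
```

```text
mhead top 588 c 534.0 -261.0 size 65.4 64.3 long axis deg -78.1 mean [ 0.5333 -0.2595  0.0898] z90 [0.0871 0.0901 0.0926]
mhead side 349 c 533.0 -262.0 size 66.2 64.7 long axis deg -79.0 mean [ 0.5398 -0.2652  0.0885] z90 [0.0815 0.09   0.092 ]
peg top few 0
peg side few 0
setpeg top 160 c 609.7 -83.7 size 34.1 33.3 long axis deg 10.7 mean [ 0.6093 -0.0838  0.0918] z90 [0.0895 0.0918 0.0945]
setpeg side 113 c 608.0 -84.3 size 34.9 33.5 long axis deg -77.8 mean [ 0.6073 -0.0869  0.0918] z90 [0.0886 0.0922 0.0941]
stopper top 129 c 377.0 15.1 size 32.6 30.4 long axis deg 1.5 mean [0.3771 0.015  0.0277] z90 [0.0252 0.0275 0.0306]
stopper side 128 c 375.5 13.6 size 35.9 31.8 long axis deg 67.1 mean [0.3751 0.0107 0.0259] z90 [0.0186 0.0277 0.03  ]
matchbox top 288 c 331.8 241.0 size 56.5 44.7 long axis deg -10.9 mean [0.3318 0.237  0.0174] z90 [0.0145 0.0176 0.0201]
matchbox side 173 c 334.1 241.6 size 59.7 52.0 long axis deg -14.1 mean [0.3313 0.2347 0.0175] z90 [0.0127 0.018  0.0204]
t 20.02 tcp [0.4899 0.5167 0.3039] yawy -89.86 tilt [ 0.    -0.002 -1.   ] grip 1.001 0.0 F [ 0.8 -1.3  0.2] q [-1.38  0.72  0.93  1.38 -0.58  1.33 -2.  ]
```

View pics/top6.png

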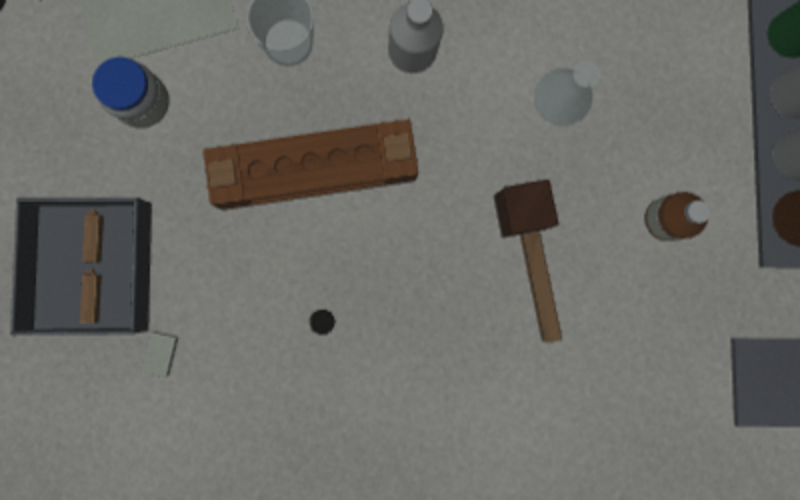

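The top view shows both stubs inside the tub at crop (92,237) and (90,297). The peg is flush at (221,173), the mallet is standing at (527,208), and the bystanders haven't moved.

```bash
python3 -c "
from h import *
P=np.load('topP.npy').reshape(-1,3)
for c in((.571,.1467),(.6095,-.084)):
    Q=P[(np.hypot(P[:,0]-c[0],P[:,1]-c[1])<.014)]; print(Q[:,2].mean(),len(Q))
print(manip.hand_in())"
```

```text
0.09177455019257086 88
0.09185537540242696 87
the job is handed in; nothing more can be done
None
```

The job is done and handed in at about 20 s: one mallet blow drove the peg home (head top measured at 91.8 mm, level with the set peg), the mallet is standing back on the table, both broken halves are in the tub, and nothing else was moved.

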